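# Return the class files to the kit rack

### The job

The four files, brushed clean, lie in a row on the wooden bench rack; their handle colour tells the cut. Move them one by one to the kit rack, each onto the seat of its own colour, lying as it lay on the bench rack: handle in the V-saddle, blade on the bar between the two posts, and no further forward or back than it was there. Leave the ring clamp and the file brush where they are.

Things in the scene. Friction and masses are not known exactly. Their poses are not given: they have to be found in the camera images.
- file_red: file, red round handle, flat 14x5 mm blade, about 110 g. Origin on its axis at the grip place, +x to the tip. Handle 24 mm thick, from x=-75 to 22 mm; brass ferrule to 32; blade to 127, its underside 3 mm below the axis; centre of mass near x=25. At the start level on the wooden rack, axis 56 mm above the table, files 68 mm apart; saddle (x=-45), bar (x=85) as on the seats
- file_yellow: file, yellow round handle, half-round 14x5 mm blade, about 110 g. Origin on its axis at the grip place, +x to the tip. Handle 24 mm thick, from x=-75 to 22 mm; brass ferrule to 32; blade to 127, its underside 3 mm below the axis; centre of mass near x=25. At the start level on the wooden rack, axis 56 mm above the table, files 68 mm apart; saddle (x=-45), bar (x=85) as on the seats
- file_green: file, green round handle, square 6 mm blade, about 110 g. Origin on its axis at the grip place, +x to the tip. Handle 24 mm thick, from x=-75 to 22 mm; brass ferrule to 32; blade to 127, its underside 3 mm below the axis; centre of mass near x=25. At the start level on the wooden rack, axis 56 mm above the table, files 68 mm apart; saddle (x=-45), bar (x=85) as on the seats
- file_blue: file, blue round handle, round 6 mm blade, about 110 g. Origin on its axis at the grip place, +x to the tip. Handle 24 mm thick, from x=-75 to 22 mm; brass ferrule to 32; blade to 127, its underside 3 mm below the axis; centre of mass near x=25. At the start level on the wooden rack, axis 56 mm above the table, files 68 mm apart; saddle (x=-45), bar (x=85) as on the seats
- seat_red: red fixed seat of the kit rack, row pitch 68 mm. Plate 190x56x6. Origin under the plate, 13 mm above the table, below the seated file's origin; +x as the file's, z up. V-saddle at x=-45 mm (14 thick, mouth 44 wide, lips 49 above the origin); blade bar at x=85 (12 thick, top at 41) between posts 40 mm apart, tops at 54. Seated file's axis: along x, 44 above the origin
- seat_yellow: yellow fixed seat of the kit rack, row pitch 68 mm. Plate 190x56x6. Origin under the plate, 13 mm above the table, below the seated file's origin; +x as the file's, z up. V-saddle at x=-45 mm (14 thick, mouth 44 wide, lips 49 above the origin); blade bar at x=85 (12 thick, top at 41) between posts 40 mm apart, tops at 54. Seated file's axis: along x, 44 above the origin
- seat_green: green fixed seat of the kit rack, row pitch 68 mm. Plate 190x56x6. Origin under the plate, 13 mm above the table, below the seated file's origin; +x as the file's, z up. V-saddle at x=-45 mm (14 thick, mouth 44 wide, lips 49 above the origin); blade bar at x=85 (12 thick, top at 41) between posts 40 mm apart, tops at 54. Seated file's axis: along x, 44 above the origin
- seat_blue: blue fixed seat of the kit rack, row pitch 68 mm. Plate 190x56x6. Origin under the plate, 13 mm above the table, below the seated file's origin; +x as the file's, z up. V-saddle at x=-45 mm (14 thick, mouth 44 wide, lips 49 above the origin); blade bar at x=85 (12 thick, top at 41) between posts 40 mm apart, tops at 54. Seated file's axis: along x, 44 above the origin
- ring_clamp: wooden ring clamp with a steel band, 130 x 28 x 22 mm, about 29 mm high at the band, lying loose on the table between the two racks; origin at the centre of its underside. To be left alone.
- file_brush: wooden file brush with brass bristles down, 155 x 36 x 32 mm, loose on the table between the two racks; origin at the centre of its underside on the table. To be left alone.

How it is judged (in metres and radians):
At the end, for the whole second after the job is handed in: Each file lies released and at rest on the seat of its own colour: its origin within 15 mm lengthwise and 10 mm sideways of the place above the seat's origin, 36 to 52 mm above it, its axis within 0.13 rad of the seat's (x of file_red in the frame of seat_red between -0.015 and 0.015 m and y of file_red in the frame of seat_red between -0.01 and 0.01 m and z of file_red in the frame of seat_red between 0.036 and 0.052 m and angle between the x axis of file_red and the x axis of seat_red, either way round below 0.13 rad and linear speed of each of file_red, file_yellow, file_green, file_blue below 0.02 m/s and x of file_yellow in the frame of seat_yellow between -0.015 and 0.015 m and y of file_yellow in the frame of seat_yellow between -0.01 and 0.01 m and z of file_yellow in the frame of seat_yellow between 0.036 and 0.052 m and angle between the x axis of file_yellow and the x axis of seat_yellow, either way round below 0.13 rad and x of file_green in the frame of seat_green between -0.015 and 0.015 m and y of file_green in the frame of seat_green between -0.01 and 0.01 m and z of file_green in the frame of seat_green between 0.036 and 0.052 m and angle between the x axis of file_green and the x axis of seat_green, either way round below 0.13 rad and x of file_blue in the frame of seat_blue between -0.015 and 0.015 m and y of file_blue in the frame of seat_blue between -0.01 and 0.01 m and z of file_blue in the frame of seat_blue between 0.036 and 0.052 m and angle between the x axis of file_blue and the x axis of seat_blue, either way round below 0.13 rad); the robot touches nothing.
It fails at once if the ring clamp was pushed aside (more than 25 mm) (distance of ring_clamp from where it was at the start of the episode above 0.025 m).
It fails at once if the file brush was pushed aside (more than 25 mm) (distance of file_brush from where it was at the start of the episode above 0.025 m).
It also fails if it takes over 112 s, if anything falls off the work surface, if the arm or the gripper's body presses on something with over 40 N, if the wrist force passes 120 N, or if a joint passes its speed limit or range.

### The arm

A 6-joint arm with a two-finger parallel gripper is mounted at the origin on the work surface. World frame = base frame: x ahead of the robot, y to its left, z up, the work surface at z = 0. Lengths are in m, angles in degrees, forces in N, time in s.
With the tool pointing down it reaches from about 0.375 to 0.9 m from the base axis. Payload 3.1 kg.
Tool frame: the origin (TCP) lies between the finger pads; the fingertips stand 11 mm ahead of it and the grasp point (between the pads) lies 8 mm behind it; z points along the fingers, y is the line along which they close (so a half turn about z gives the same grasp; the last joint's range is limited). The gripper opens to 87 mm and grips with 3 to 60 N. Pads are 19 mm wide; open, the fingers measure 117 mm over their backs; the gripper's body (75 mm by 190 mm) begins 51 mm behind the grasp point.
Start: joints at [61.049, 30.224, 82.088, -0, 67.689, -10.227], TCP at [0.201, 0.592, 0.234] pointing down, gripper open.
Joint ranges: [-176.69, 176.69], [-43.24, 126.21], [12.49, 139.97], [-82, 262], [0, 151.66], [-163.58, 163.58]. Speed limits (degrees/s): [159.86, 159.86, 180, 180, 180, 180].

### API

Orientations are given as a 3x3 rotation matrix whose columns are the frame's x, y, z axes.
In Python, from rig import bot gives the robot as it stands.
- The arm moves only by the tool apply_moves, never from a script. Its argument "steps" is a list that holds one entry, the list of rows, each a list of 7 numbers: the shift along the tool's x, y, z in cm, then the turn, a rotation vector about the tool's x, y, z in degrees, then the gripper command: -1 is shut, 1 is fully open, values between are in proportion. In form: [[[dx, dy, dz, rx, ry, rz, jaw], ...]]. A call has 1 to 20 rows; each row is the pose to reach, as a shift and turn from the pose commanded when the call began, along the tool's axes at that moment; what a row does not reach only later rows make up. A row lasts 1/8 s, in which the tool goes at most 62.5 mm and 10.7 degrees, less where a joint would pass 70% of its speed; a pose out of reach is approached as far as the arm can. A call with a gripper value outside its range is refused whole. The fingers move at their own pace and stop on an object; the grip force is fixed at half the most. Time passes only in rows, so rows that repeat a pose let the fingers close. It gives the time, the measured TCP pose, the force, the opening and the grip force at its end, in the units of the state.
- bot.read_state(): the state, without advancing time (a new reading comes with each control period).
- bot.capture(name): name is "scene" or "top"; returns the picture (420x560x3 uint8, blue, green, red); there is no depth.
- bot.camera_model(name): a dict with "intrinsics" (3x3 intrinsics, pixels), "R" (3x3) and "t" (3): a world point X has camera coordinates R X + t. Camera axes: x right, y down, z forward; pixel columns grow to the right and rows downward; lengths in m; the calibration is good to about 2 mm. A picture is of the moment at which its call begins. camera_model takes no time and is no camera call.
- bot.hand_in(): hands the job in; it is judged then, once.
The state is a dict: "time_s": time; "joint_positions": joint angles; "qvel": joint speeds; "tau": joint torques, N m; "position": TCP position; "tcp_rot": TCP orientation; "force": force on the tool from outside, world axes, zero at the start; "moment": the same for the moment, N m; "opening": opening from 0.0 (shut) to 1.0 (fully open); "grasp_force": force on a finger pad.
Only numpy, scipy, OpenCV 4.12 (cv2) and the standard library are available. Lean on these libraries where they do the work, as an engineer would, in place of code of your own. Each camera call takes 0.05 s, during which the arm holds its last target. There are 200 camera calls.

## Working session

There is one attempt and no reset: what is moved stays moved. The work goes in short steps, Python scripts to look and compute and a tool call to move; the robot and the scene stay as the last step left them, time stands still between calls to the robot, and variables do not carry over. Pictures are saved under pics/ and viewed, at most 14 in all, crops included, and the job is handed in when it is done.

Besides the shell and the picture viewer there is one more tool, called after "Call:" as name(argument=value, ...) on one line, values as JSON. apply_moves: Moves the arm, as the interface text tells. Its arguments: {"type":"object","properties":{"steps":{"type":"array","items":{"type":"array","items":{"type":"array","items":{"type":"number"}}}}},"required":["steps"]}

```bash
mkdir -p pics; python3 - <<'E'
from rig import bot
import cv2
for n in("scene","top"):
    cv2.imwrite(f"pics/{n}0.png",bot.capture(n)); m=bot.camera_model(n); print(n,m)
s=bot.read_state(); print(s)
E
```

```text
scene {'intrinsics': array([[416.23871903,   0.        , 280.42963368],
       [  0.        , 416.23871903, 208.67221874],
       [  0.        ,   0.        ,   1.        ]]), 'R': array([[-0.14961255,  0.98866728,  0.01237329],
       [ 0.78338486,  0.12616434, -0.60859734],
       [-0.60326134, -0.08136076, -0.79338274]]), 't': array([ 0.09231922, -0.39694865,  1.39425578])}
top {'intrinsics': array([[397.42041271,   0.        , 279.67567473],
       [  0.        , 397.42041271, 208.24314757],
       [  0.        ,   0.        ,   1.        ]]), 'R': array([[-0.02590357, -0.99944776, -0.02081312],
       [-0.99394752,  0.02797332, -0.10623477],
       [ 0.10675831,  0.01793529, -0.99412323]]), 't': array([0.02450279, 0.561628  , 0.96125387])}
{'time_s': 0.1, 'joint_positions': array([ 6.10495327e+01,  3.02724234e+01,  8.21477319e+01,  1.70917405e-03,
        6.76892560e+01, -1.02258776e+01]), 'qvel': array([ 0.04708943, -0.12897378, -0.06516133,  0.02797328, -0.04103014,
       -0.02436158]), 'tau': array([-7.22428267e-04, -4.40985775e+01, -1.77149230e+01,  6.34684274e-02,
        5.34146593e-02, -2.25147909e-05]), 'position': array([0.20028073, 0.59138418, 0.23268979]), 'tcp_rot': array([[-9.47068775e-01,  3.21029339e-01, -9.48490898e-04],
       [ 3.21030531e-01,  9.47067395e-01, -1.65760356e-03],
       [ 3.66145430e-04, -1.87435911e-03, -9.99998176e-01]]), 'force': array([0.62669605, 0.47796078, 0.02148616]), 'moment': array([ 0.0401852 ,  0.01387371, -0.04363057]), 'grasp_force': 0.0, 'opening': 0.9984704809007592}
```

View pics/top0.png

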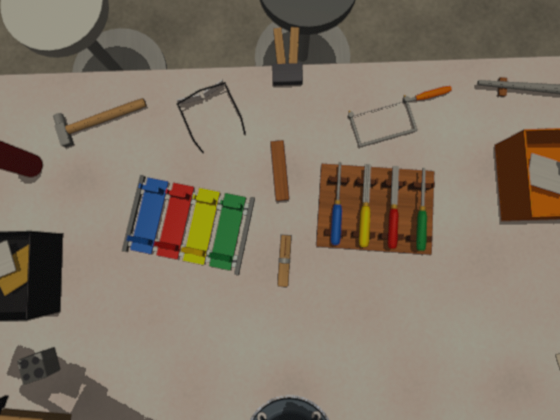

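View pics/scene0.png

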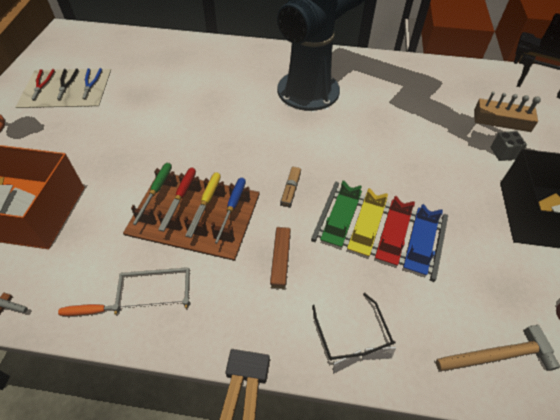

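The bench rack is at right in the top view, with handles toward the robot at about (336–422, 225). The kit rack is at left, around (190, 222), and turned slightly. The brush at (280, 170) and clamp (285, 260) lie between the racks. Next I'll zoom on the kit and measure.

```bash
cat > h.py <<'E'
import numpy as np, cv2
from rig import bot
def ray(cam,px,z):
    m=bot.camera_model(cam); d=m["R"].T@np.linalg.inv(m["intrinsics"])@np.array([px[0],px[1],1.]); c=-m["R"].T@m["t"]
    return c+d*(z-c[2])/d[2]
def proj(cam,X):
    m=bot.camera_model(cam); p=m["intrinsics"]@(m["R"]@np.array(X)+m["t"]); return p[:2]/p[2]
COL=dict(red=((0,8),(172,180)),yellow=((22,34),),green=((45,80),),blue=((100,125),))
def mask(im,c):
    h=cv2.cvtColor(im,cv2.COLOR_BGR2HSV); M=0
    for a,b in COL[c]: M=M|cv2.inRange(h,(a,150,60),(b,255,255))
    return M
def blobs(im,c,x0,x1,y0=120,y1=290):
    M=mask(im,c).copy(); M[:,:x0]=0;M[:,x1:]=0;M[:y0]=0;M[y1:]=0
    return max(cv2.findContours(M,cv2.RETR_EXTERNAL,cv2.CHAIN_APPROX_NONE)[0],key=cv2.contourArea)
E
python3 - <<'E'
from h import *
t=cv2.imread("pics/top0.png"); s=cv2.imread("pics/scene0.png")
big=lambda a:cv2.resize(a,None,fx=5,fy=5,interpolation=cv2.INTER_CUBIC)
cv2.imwrite("pics/a.png",big(t[170:276,112:262])); cv2.imwrite("pics/b.png",big(s[170:285,305:460]))
for c in COL:
    for nm,r,z in(("file",(310,440),.056),("seat",(120,255),.019)):
        k=blobs(t,c,*r); (u,v),wh,_=cv2.minAreaRect(k); m=cv2.moments(k)
        cen=(m['m10']/m['m00'],m['m01']/m['m00'])
        W=np.array([ray("top",p[0],z)[:2] for p in k]); R=cv2.minAreaRect((W*1000).astype(np.float32))
        print(c,nm,np.round(cen,1),ray("top",cen,z).round(4),"rect",np.round(R[0],1),np.round(R[1],1),round(R[2],1))
E
```

```text
red file [392.6 228.5] [ 0.5027 -0.2611  0.056 ] rect [ 503.  -260.9] [26.2 94.3] 86.7
red seat [174.7 220.7] [0.539  0.2757 0.019 ] rect [541.4 281. ] [ 67.4 186.5] 77.3
yellow file [364.3 226.3] [ 0.5098 -0.1935  0.056 ] rect [ 510.9 -193. ] [23.9 96.8] 87.2
yellow seat [200.8 226. ] [0.5239 0.2095 0.019 ] rect [526.1 213.5] [ 64.8 186.7] 77.1
green file [421.3 230.8] [ 0.4954 -0.3292  0.056 ] rect [ 497.6 -328.6] [19.  91.8] 86.3
green seat [227.  231.4] [0.5086 0.1434 0.019 ] rect [510.4 145. ] [ 54.9 181.7] 76.7
blue file [335.9 224.3] [ 0.5166 -0.1257  0.056 ] rect [ 517.3 -126.4] [21.  92.4] 83.7
blue seat [148.5 215.9] [0.5531 0.3426 0.019 ] rect [557.3 349.4] [ 69.5 183.1] 77.1
```

View pics/a.png

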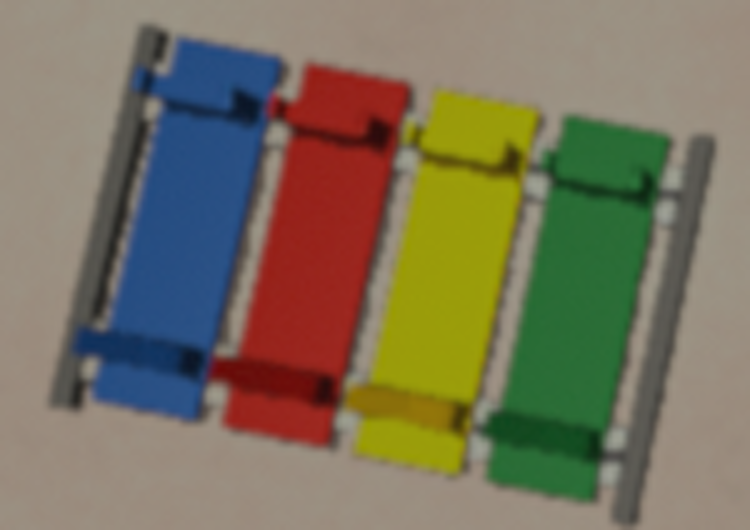

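View pics/b.png

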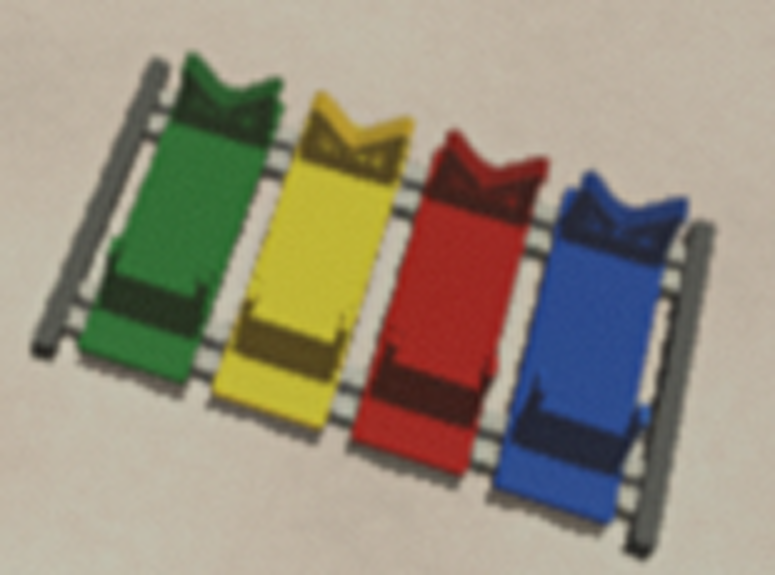

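```bash
python3 - <<'E'
from h import *
P=dict(blue=[(178,38),(284,60),(200,420),(95,400)],red=[(308,65),(412,85),(333,447),(224,425)],yellow=[(436,90),(540,107),(462,474),(356,455)],green=[(566,116),(670,137),(595,500),(488,480)])
f=lambda p:(112+p[0]/5,170+p[1]/5)
for c,q in P.items():
    W=np.array([ray("top",f(p),.019)[:2] for p in q]); a=W[:2].mean(0)-W[2:].mean(0); h=np.arctan2(a[1],a[0])
    o=W.mean(0)-.02*np.array([np.cos(h),np.sin(h)])
    u=np.array([np.cos(h),np.sin(h)]);v=np.array([-u[1],u[0]])
    S=lambda x,y,z:((np.array(proj("top",[*(o+x*u+y*v),z]))-(112,170))*5).round()
    print(c,"len",np.linalg.norm(a).round(4),"head",np.degrees(h).round(2),"origin(ctr20)",o.round(4),"saddle lip L",S(-.052,.022,.062),S(-.038,.022,.062),"post top",S(.085,.022,.067))
t=cv2.imread("pics/top0.png")
C=[]
for c,y in zip(("blue","yellow","red","green"),range(4)):
    k=blobs(t,c,310,440); W=np.array([ray("top",p[0],.056)[:2] for p in k]); l=cv2.fitLine((W*1000).astype(np.float32),2,0,.01,.01).ravel()
    print(c,"line heading",np.degrees(np.arctan(l[1]/l[0])).round(2)); C.append(np.array(cv2.minAreaRect((W*1000).astype(np.float32))[0]))
for n,p in dict(blue=(339,163),yellow=(367,165),red=(395.5,167),green=(423,170)).items(): print(n,"tip",ray("top",p,.056).round(4))
C=np.array(C);s=np.polyfit(range(4),C,1);print("row step,first",s.round(1))
cv2.imwrite("pics/c.png",cv2.resize(t[155:260,312:440],None,fx=5,fy=5,interpolation=cv2.INTER_CUBIC))
E
```

```text
blue len 0.1872 head -12.64 origin(ctr20) [0.5344 0.3433] saddle lip L [ 81. 357.] [ 88. 329.] post top [142.  80.]
red len 0.1865 head -12.72 origin(ctr20) [0.5193 0.277 ] saddle lip L [217. 385.] [224. 356.] post top [277. 107.]
yellow len 0.1882 head -12.56 origin(ctr20) [0.5044 0.2114] saddle lip L [353. 413.] [359. 384.] post top [412. 133.]
green len 0.1862 head -12.65 origin(ctr20) [0.4891 0.1453] saddle lip L [491. 441.] [497. 412.] post top [548. 161.]
blue line heading -5.83
yellow line heading -5.43
red line heading -5.76
green line heading -6.26
blue tip [ 0.6667 -0.1394  0.056 ]
yellow tip [ 0.6597 -0.2075  0.056 ]
red tip [ 0.6526 -0.2765  0.056 ]
green tip [ 0.6431 -0.3426  0.056 ]
row step,first [[  -6.7  -67.4]
 [ 517.2 -126. ]]
```

View pics/c.png

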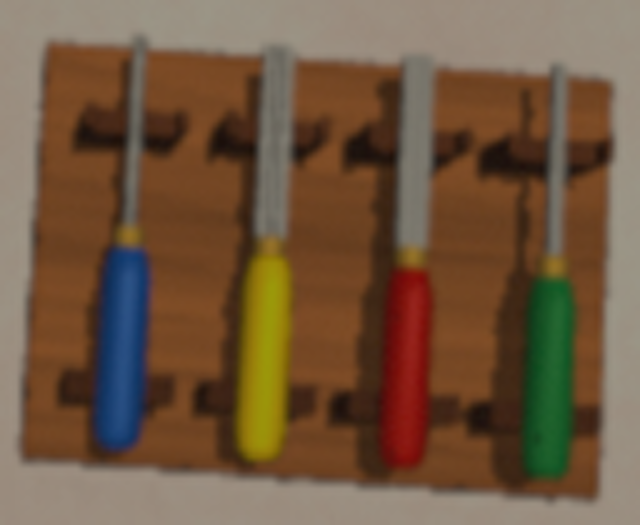

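```bash
cat >> h.py <<'E'
F=dict(blue=(.542,-.128),yellow=(.535,-.195),red=(.5285,-.2628),green=(.522,-.330)); FH=-5.7
S=dict(blue=(.5344,.3433),red=(.5194,.2772),yellow=(.5043,.2112),green=(.4891,.1451)); SH=-12.65
def to(xy,z,head):
    "shift in tool axes (cm) and turn about tool z (deg) to reach xy,z with file heading head (tool x points backwards)"
    s=bot.read_state(); R=s["tcp_rot"]; d=R.T@(np.array([*xy,z])-s["position"])*100
    Y=np.radians(head+180); T=np.array([[np.cos(Y),np.sin(Y),0],[np.sin(Y),-np.cos(Y),0],[0,0,-1]])
    r=cv2.Rodrigues(R.T@T)[0].ravel()
    return d.round(2),np.degrees(r).round(2)
E
python3 -c "
from h import *
print(to(F['blue'],.13,FH))"
```

```text
(array([-55.46, -57.14,  10.36]), array([ -0.1 ,  -0.03, -13.03]))
```

Call:
apply_moves(steps=[[[-13,-14,0,0,0,-3,0.05],[-27,-28,2,0,0,-7,0.05],[-42,-43,5,0,0,-10,0.05],[-55.5,-57.1,9,0,0,-13,0.05],[-55.5,-57.1,9,0,0,-13,0.05],[-55.5,-57.1,9,0,0,-13,0.05],[-55.5,-57.1,9,0,0,-13,0.05],[-55.5,-57.1,9,0,0,-13,0.05],[-55.5,-57.1,9,0,0,-13,0.05],[-55.5,-57.1,9,0,0,-13,0.05],[-55.5,-57.1,9,0,0,-13,0.05],[-55.5,-57.1,9,0,0,-13,0.05],[-55.5,-57.1,9,0,0,-13,0.05],[-55.5,-57.1,9,0,0,-13,0.05],[-55.5,-57.1,9,0,0,-13,0.05],[-55.5,-57.1,9,0,0,-13,0.05],[-55.5,-57.1,9,0,0,-13,0.05],[-55.5,-57.1,9,0,0,-13,0.05]]])

```text
time_s: 2.35
position: [0.5428, -0.1262, 0.1438]
tcp_rot: [[-0.995, 0.099, 0.0], [0.099, 0.995, -0.0], [-0.0, -0.0, -1.0]]
force: [0.1, -0.1, 0.6]
opening: 0.525
grasp_force: 0.0
```

```bash
python3 -c "
from h import *
s=bot.read_state(); print(s['time_s'],s['position'],s['opening'],s['force']);print(to(F['blue'],.048,FH))
cv2.imwrite('pics/d.png',bot.capture('scene')[100:310,100:380].repeat(2,0).repeat(2,1))"
```

```text
2.35 [ 0.54279517 -0.12618097  0.14382534] 0.5254564333874328 [ 0.06669316 -0.1163833   0.5831026 ]
(array([ 0.06, -0.19,  9.58]), array([-0.  ,  0.01,  0.04]))
```

View pics/d.png

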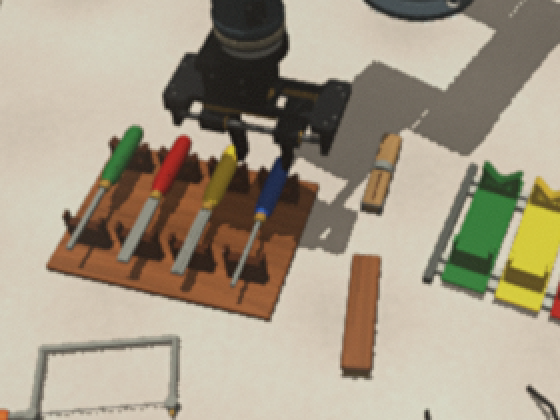

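The open gripper is straddling the blue handle (near (270,175) in the crop) and is aligned with it. Next I descend and grip.

Call:
apply_moves(steps=[[[0.1,-0.2,4,0,0,0,0.05],[0.1,-0.2,7.5,0,0,0,0.05],[0.1,-0.2,9.5,0,0,0,0.05],[0.1,-0.2,9.5,0,0,0,0.05],[0.1,-0.2,9.5,0,0,0,-1],[0.1,-0.2,9.5,0,0,0,-1],[0.1,-0.2,9.5,0,0,0,-1],[0.1,-0.2,9.5,0,0,0,-1],[0.1,-0.2,9.5,0,0,0,-1]]])

```text
time_s: 3.52
position: [0.5424, -0.1293, 0.0495]
tcp_rot: [[-0.995, 0.099, 0.002], [0.099, 0.995, -0.001], [-0.002, -0.001, -1.0]]
force: [-0.7, -0.7, 5.5]
opening: 0.265
grasp_force: 30.0
```

Call:
apply_moves(steps=[[[0,0,-2,0,0,0,-1],[0,0,-5,0,0,0,-1],[0,0,-8.5,0,0,0,-1],[0,0,-8.5,0,0,0,-1]]])

```text
time_s: 4.03
position: [0.5432, -0.1294, 0.1356]
tcp_rot: [[-0.995, 0.1, 0.005], [0.1, 0.995, -0.002], [-0.005, -0.001, -1.0]]
force: [-0.2, 0.4, -1.0]
opening: 0.267
grasp_force: 30.0
```

```bash
python3 -c "
from h import *
s=bot.read_state(); print(s['position'],s['opening'],s['force'],s['moment']);print(to(S['blue'],.14,SH))
cv2.imwrite('pics/e.png',bot.capture('scene')[100:310,100:380].repeat(2,0).repeat(2,1))"
```

```text
[ 0.54318479 -0.12944646  0.13562801] 0.2667851250185009 [-0.1705368   0.42755042 -1.02250509] [0.00435491 0.0880581  0.00282745]
(array([ 5.59, 46.95, -0.53]), array([-0.07,  0.28,  6.92]))
```

View pics/e.png

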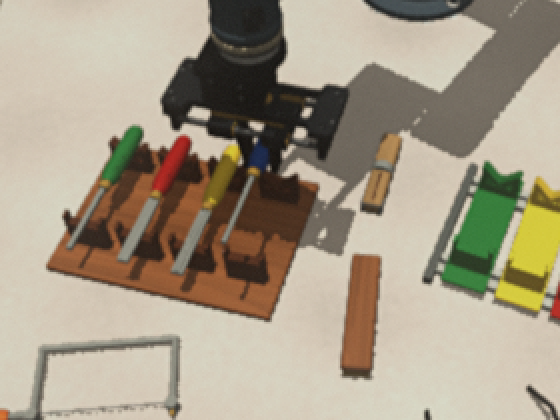

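The blue file is lifted and clear of the rack. Its tip is at about (212,220) in the full image.

Call:
apply_moves(steps=[[[0.2,2,0,0,0,0,-1],[0.7,6,0,0,0,1,-1],[1.2,11,0,0,0,2,-1],[1.8,16,0,0,0,2.5,-1],[2.4,21,0,0,0,3,-1],[3,26,0,0,0,4,-1],[3.6,31,0,0,0,5,-1],[4.2,36,0,0,0,6,-1],[4.8,41,0,0,0,7,-1],[5.3,45,0,0,0,7,-1],[5.6,47,0,0,0,7,-1],[5.6,47,0,0,0,7,-1],[5.6,47,0,0,0,7,-1],[5.6,47,0,0,0,7,-1]]])

```text
time_s: 5.82
position: [0.533, 0.3427, 0.1334]
tcp_rot: [[-0.975, 0.222, -0.001], [0.222, 0.975, -0.001], [0.001, -0.001, -1.0]]
force: [-0.1, 0.4, -1.2]
opening: 0.263
grasp_force: 30.0
```

```bash
python3 - <<'E'
from h import *
print("exp tip before",proj("scene",[.5432+.1264,-.1294-.0126,.1436]))
s=bot.read_state(); print(s['position'],s['opening'],s['force']);print(to(S['blue'],.051,SH))
u=np.array([np.cos(np.radians(SH)),np.sin(np.radians(SH)),0]); g=s['position']+[0,0,.008]
for c in("scene","top"):
    a=bot.capture(c); x,y=(330,110) if c=="scene" else (80,130)
    for r in(-.075,.127): print(c,"exp",r,(proj(c,g+r*u)-(x,y))*3)
    cv2.imwrite(f'pics/f_{c}.png',a[y:y+150,x:x+160].repeat(3,0).repeat(3,1))
a=cv2.imread("pics/f_scene.png");b=cv2.imread("pics/f_top.png");cv2.imwrite("pics/f.png",cv2.resize(np.hstack([a,b]),None,fx=.83,fy=.83))
E
```

```text
exp tip before [211.76620791 219.1239165 ]
[0.53302923 0.3426787  0.13344932] 0.2627643673052537 [-0.10231554  0.36022321 -1.22340846]
(array([-0.12,  0.1 ,  8.24]), array([-0.05, -0.03, -0.19]))
scene exp -0.075 [338.15445722 196.81518549]
scene exp 0.127 [297.11373931 399.57853815]
top exp -0.075 [123.76869118 370.23441899]
top exp 0.127 [186.51729811 104.97014995]
```

View pics/f.png

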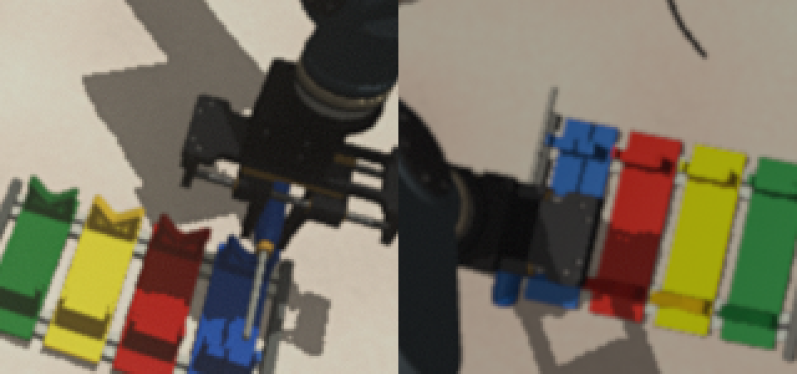

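Blue hangs level; its tip is at (247,338) in the picture against (247,332) expected, so it sits over the blue seat. I'll lower and release it.

Call:
apply_moves(steps=[[[-0.1,0.1,3,0,0,0,-1],[-0.1,0.1,6,0,0,0,-1],[-0.1,0.1,7.5,0,0,0,-1],[-0.1,0.1,8.2,0,0,0,-1],[-0.1,0.1,8.2,0,0,0,-1],[-0.1,0.1,8.2,0,0,0,-1],[-0.1,0.1,8.2,0,0,0,0.05],[-0.1,0.1,8.2,0,0,0,0.05],[-0.1,0.1,8.2,0,0,0,0.05],[-0.1,0.1,8.2,0,0,0,0.05],[-0.1,0.1,5,0,0,0,0.05],[-0.1,0.1,1,0,0,0,0.05],[-0.1,0.1,0,0,0,0,0.05]]])

```text
time_s: 7.55
position: [0.5357, 0.3458, 0.1363]
tcp_rot: [[-0.975, 0.22, 0.005], [0.22, 0.975, 0.002], [-0.004, 0.003, -1.0]]
force: [-0.4, -0.2, -0.3]
opening: 0.526
grasp_force: 0.0
```

```bash
python3 -c "
from h import *
print(to(F['yellow'],.13,FH))"
```

```text
(array([-11.83, -52.77,   0.51]), array([ 0.17,  0.27, -7.02]))
```

Call:
apply_moves(steps=[[[-3,-13,0,0,0,-2,0.05],[-6,-27,0,0,0,-4,0.05],[-9,-40,0,0,0,-5,0.05],[-11.8,-52.8,0.5,0,0,-7,0.05],[-11.8,-52.8,0.5,0,0,-7,0.05],[-11.8,-52.8,0.5,0,0,-7,0.05],[-11.8,-52.8,0.5,0,0,-7,0.05],[-11.8,-52.8,0.5,0,0,-7,0.05],[-11.8,-52.8,0.5,0,0,-7,0.05],[-11.8,-52.8,0.5,0,0,-7,0.05],[-11.8,-52.8,0.5,0,0,-7,0.05],[-11.8,-52.8,0.5,0,0,-7,0.05],[-11.8,-52.8,0.5,0,0,-7,0.05],[-11.8,-52.8,0.5,0,0,-7,0.05]]])

```text
time_s: 9.3
position: [0.533, -0.1951, 0.1286]
tcp_rot: [[-0.995, 0.098, 0.0], [0.098, 0.995, 0.0], [-0.0, 0.0, -1.0]]
force: [0.5, 0.3, -0.8]
opening: 0.522
grasp_force: 0.0
```

```bash
cat >> h.py <<'E'
def check(c,im):
    k=blobs(im,c,60,255)
E
python3 - <<'E'
from h import *
print(bot.read_state()['position'],to(F['yellow'],.048,FH))
a,b=bot.capture("scene"),bot.capture("top"); 
o=np.array([*S['blue'],.057]);u=np.array([np.cos(np.radians(SH)),np.sin(np.radians(SH)),0])
for n,(x,y) in dict(scene=(305,160),top=(110,165)).items(): print(n,[((proj(n,o+r*u)-(x,y))*3).round() for r in(-.075,.022,.127)])
cv2.imwrite("pics/g.png",np.hstack([a[160:280,305:438],b[165:285,110:243]]).repeat(3,0).repeat(3,1))
E
```

```text
[ 0.53303346 -0.19508588  0.12863546] (array([-0.19,  0.03,  8.06]), array([0.  , 0.  , 0.05]))
scene [array([381., 116.]), array([363., 205.]), array([339., 313.])]
top [array([ 77., 263.]), array([104., 145.]), array([133.,  20.])]
```

View pics/g.png

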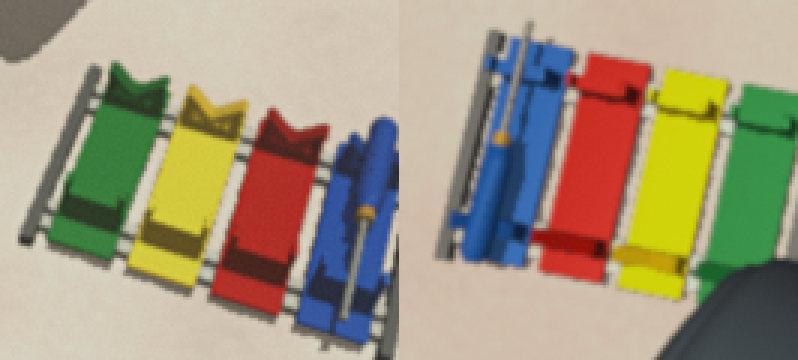

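Blue is seated well: ferrule end at (367,207) and tip at (345,318), within about 2 mm of prediction. Now yellow.

Call:
apply_moves(steps=[[[-0.2,0,4,0,0,0,0.05],[-0.2,0,7,0,0,0,0.05],[-0.2,0,8,0,0,0,0.05],[-0.2,0,8,0,0,0,0.05],[-0.2,0,8,0,0,0,-1],[-0.2,0,8,0,0,0,-1],[-0.2,0,8,0,0,0,-1],[-0.2,0,8,0,0,0,-1],[-0.2,0,8,0,0,0,-1],[-0.2,0,6,0,0,0,-1],[-0.2,0,3,0,0,0,-1],[-0.2,0,-0.5,0,0,0,-1],[-0.2,0,-0.5,0,0,0,-1],[-0.2,0,-0.5,0,0,0,-1]]])

```text
time_s: 11.15
position: [0.534, -0.1955, 0.1326]
tcp_rot: [[-0.995, 0.1, -0.002], [0.1, 0.995, 0.001], [0.002, 0.001, -1.0]]
force: [-0.9, 0.0, -2.1]
opening: 0.268
grasp_force: 30.0
```

```bash
python3 -c "
from h import *
print(to(S['yellow'],.135,SH))"
```

```text
(array([ 7.02, 40.17, -0.18]), array([ 0.06, -0.12,  6.91]))
```

Call:
apply_moves(steps=[[[0.3,2,0,0,0,0,-1],[1,6,0,0,0,1,-1],[1.9,11,0,0,0,2,-1],[2.8,16,0,0,0,3,-1],[3.7,21,0,0,0,4,-1],[4.6,26,0,0,0,5,-1],[5.4,31,0,0,0,6,-1],[6.3,36,0,0,0,7,-1],[6.8,39,0,0,0,7,-1],[7,40.2,0,0,0,7,-1],[7,40.2,0,0,0,7,-1],[7,40.2,0,0,0,7,-1],[7,40.2,0,0,0,7,-1]]])

```text
time_s: 12.78
position: [0.5055, 0.2096, 0.1335]
tcp_rot: [[-0.975, 0.222, -0.0], [0.222, 0.975, -0.0], [0.0, -0.0, -1.0]]
force: [0.5, 0.2, -1.1]
opening: 0.268
grasp_force: 30.0
```

```bash
python3 -c "
from h import *
print(to(S['yellow'],.051,SH))"
```

```text
(array([0.15, 0.13, 8.25]), array([-0.02, -0.02, -0.18]))
```

Call:
apply_moves(steps=[[[0.1,0.1,3,0,0,0,-1],[0.1,0.1,6,0,0,0,-1],[0.1,0.1,7.5,0,0,0,-1],[0.1,0.1,8.2,0,0,0,-1],[0.1,0.1,8.2,0,0,0,-1],[0.1,0.1,8.2,0,0,0,-1],[0.1,0.1,8.2,0,0,0,0.05],[0.1,0.1,8.2,0,0,0,0.05],[0.1,0.1,8.2,0,0,0,0.05],[0.1,0.1,8.2,0,0,0,0.05],[0.1,0.1,5,0,0,0,0.05],[0.1,0.1,1,0,0,0,0.05],[0.1,0.1,0,0,0,0,0.05],[0.1,0.1,0,0,0,0,0.05]]])

```text
time_s: 14.52
position: [0.5047, 0.2121, 0.1339]
tcp_rot: [[-0.975, 0.22, 0.001], [0.22, 0.975, 0.0], [-0.001, 0.0, -1.0]]
force: [-0.5, 0.2, -0.1]
opening: 0.521
grasp_force: 0.0
```

```bash
python3 -c "
from h import *
print(to(F['red'],.13,FH))"
```

```text
(array([-12.78, -45.8 ,   0.38]), array([ 0.02,  0.06, -7.02]))
```

Call:
apply_moves(steps=[[[-3,-11,0,0,0,-2,0.05],[-6,-22,0,0,0,-4,0.05],[-9,-33,0,0,0,-5,0.05],[-12.8,-45.8,0.4,0,0,-7,0.05],[-12.8,-45.8,0.4,0,0,-7,0.05],[-12.8,-45.8,0.4,0,0,-7,0.05],[-12.8,-45.8,0.4,0,0,-7,0.05],[-12.8,-45.8,0.4,0,0,-7,0.05],[-12.8,-45.8,0.4,0,0,-7,0.05],[-12.8,-45.8,0.4,0,0,-7,0.05],[-12.8,-45.8,0.4,0,0,-7,0.05],[-12.8,-45.8,0.4,0,0,-7,0.05],[-12.8,-45.8,0.4,0,0,-7,0.05]]])

```text
time_s: 16.15
position: [0.5287, -0.2621, 0.1297]
tcp_rot: [[-0.995, 0.098, 0.0], [0.098, 0.995, -0.0], [-0.0, -0.0, -1.0]]
force: [-0.4, -0.8, -0.4]
opening: 0.526
grasp_force: 0.0
```

```bash
python3 - <<'E'
from h import *
print(bot.read_state()['position'],to(F['red'],.048,FH))
a,b=bot.capture("scene"),bot.capture("top"); 
o=np.array([*S['yellow'],.057]);u=np.array([np.cos(np.radians(SH)),np.sin(np.radians(SH)),0])
for n,(x,y) in dict(scene=(305,160),top=(110,165)).items(): print(n,[((proj(n,o+r*u)-(x,y))*3).round() for r in(-.075,.022,.127)])
cv2.imwrite("pics/i.png",np.hstack([a[160:280,305:438],b[165:285,110:243]]).repeat(3,0).repeat(3,1))
E
```

```text
[ 0.52870885 -0.26207707  0.12969753] (array([ 0.01, -0.07,  8.17]), array([-0.  ,  0.  ,  0.05]))
scene [array([222.,  70.]), array([195., 154.]), array([162., 255.])]
top [array([240., 296.]), array([266., 178.]), array([293.,  52.])]
```

View pics/i.png

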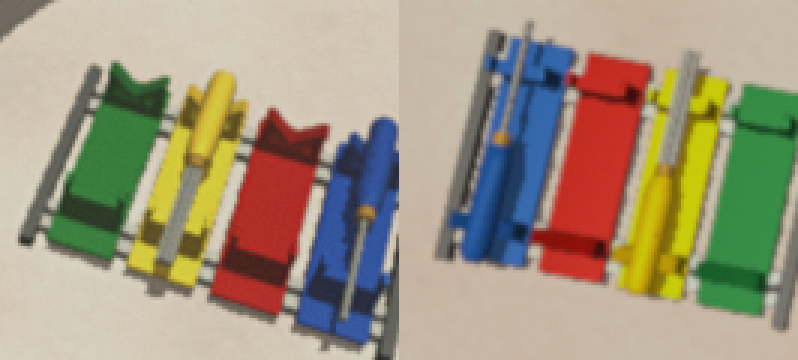

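Yellow is seated too (tip at (166,262), handle end at (640,294)), within a few mm. Now red.

Call:
apply_moves(steps=[[[0,-0.1,4,0,0,0,0.05],[0,-0.1,7,0,0,0,0.05],[0,-0.1,8.1,0,0,0,0.05],[0,-0.1,8.1,0,0,0,0.05],[0,-0.1,8.1,0,0,0,-1],[0,-0.1,8.1,0,0,0,-1],[0,-0.1,8.1,0,0,0,-1],[0,-0.1,8.1,0,0,0,-1],[0,-0.1,8.1,0,0,0,-1],[0,-0.1,6,0,0,0,-1],[0,-0.1,3,0,0,0,-1],[0,-0.1,-0.5,0,0,0,-1],[0,-0.1,-0.5,0,0,0,-1],[0,-0.1,-0.5,0,0,0,-1]]])

```text
time_s: 18.0
position: [0.5275, -0.2631, 0.1334]
tcp_rot: [[-0.995, 0.1, -0.002], [0.1, 0.995, 0.002], [0.002, 0.002, -1.0]]
force: [-0.1, 0.6, -2.0]
opening: 0.269
grasp_force: 30.0
```

```bash
python3 -c "
from h import *
print(to(S['red'],.135,SH))"
```

```text
(array([ 6.2 , 53.68, -0.07]), array([ 0.08, -0.14,  6.92]))
```

Call:
apply_moves(steps=[[[0.2,2,0,0,0,0,-1],[0.7,6,0,0,0,1,-1],[1.3,11,0,0,0,2,-1],[1.9,16,0,0,0,2,-1],[2.4,21,0,0,0,3,-1],[3,26,0,0,0,4,-1],[3.6,31,0,0,0,5,-1],[4.2,36,0,0,0,5,-1],[4.8,41,0,0,0,6,-1],[5.3,46,0,0,0,7,-1],[5.9,51,0,0,0,7,-1],[6.2,53.7,0,0,0,7,-1],[6.2,53.7,0,0,0,7,-1],[6.2,53.7,0,0,0,7,-1],[6.2,53.7,0,0,0,7,-1]]])

```text
time_s: 19.88
position: [0.5198, 0.2755, 0.1341]
tcp_rot: [[-0.975, 0.221, -0.001], [0.221, 0.975, -0.001], [0.001, -0.001, -1.0]]
force: [1.2, 0.4, -1.5]
opening: 0.263
grasp_force: 30.0
```

```bash
python3 -c "
from h import *
print(to(S['red'],.051,SH))"
```

```text
(array([0.06, 0.16, 8.31]), array([-0.05, -0.08, -0.15]))
```

Call:
apply_moves(steps=[[[0.1,0.1,3,0,0,0,-1],[0.1,0.1,6,0,0,0,-1],[0.1,0.1,7.5,0,0,0,-1],[0.1,0.1,8.3,0,0,0,-1],[0.1,0.1,8.3,0,0,0,-1],[0.1,0.1,8.3,0,0,0,-1],[0.1,0.1,8.3,0,0,0,0.05],[0.1,0.1,8.3,0,0,0,0.05],[0.1,0.1,8.3,0,0,0,0.05],[0.1,0.1,8.3,0,0,0,0.05],[0.1,0.1,5,0,0,0,0.05],[0.1,0.1,1,0,0,0,0.05],[0.1,0.1,0,0,0,0,0.05],[0.1,0.1,0,0,0,0,0.05]]])

```text
time_s: 21.62
position: [0.5197, 0.2778, 0.1349]
tcp_rot: [[-0.975, 0.22, 0.001], [0.22, 0.975, 0.0], [-0.001, 0.001, -1.0]]
force: [0.4, -0.2, 0.5]
opening: 0.52
grasp_force: 0.0
```

```bash
python3 -c "
from h import *
print(to(F['green'],.13,FH))"
```

```text
(array([-13.61, -59.24,   0.48]), array([ 0.03,  0.06, -7.02]))
```

Call:
apply_moves(steps=[[[-3,-13,0,0,0,-2,0.05],[-6,-26,0,0,0,-4,0.05],[-9,-39,0,0,0,-5,0.05],[-13.6,-59.2,0.5,0,0,-7,0.05],[-13.6,-59.2,0.5,0,0,-7,0.05],[-13.6,-59.2,0.5,0,0,-7,0.05],[-13.6,-59.2,0.5,0,0,-7,0.05],[-13.6,-59.2,0.5,0,0,-7,0.05],[-13.6,-59.2,0.5,0,0,-7,0.05],[-13.6,-59.2,0.5,0,0,-7,0.05],[-13.6,-59.2,0.5,0,0,-7,0.05],[-13.6,-59.2,0.5,0,0,-7,0.05],[-13.6,-59.2,0.5,0,0,-7,0.05],[-13.6,-59.2,0.5,0,0,-7,0.05],[-13.6,-59.2,0.5,0,0,-7,0.05]]])

```text
time_s: 23.5
position: [0.5221, -0.3287, 0.1297]
tcp_rot: [[-0.995, 0.098, -0.0], [0.098, 0.995, -0.0], [0.0, -0.0, -1.0]]
force: [0.4, -0.5, -0.7]
opening: 0.526
grasp_force: 0.0
```

```bash
python3 -c "
from h import *
print(bot.read_state()['position'],to(F['green'],.048,FH))"
```

```text
[ 0.52207896 -0.32873856  0.12970774] (array([-0.  , -0.13,  8.17]), array([-0.  , -0.  ,  0.05]))
```

Call:
apply_moves(steps=[[[0,-0.1,4,0,0,0,0.05],[0,-0.1,7,0,0,0,0.05],[0,-0.1,8.1,0,0,0,0.05],[0,-0.1,8.1,0,0,0,0.05],[0,-0.1,8.1,0,0,0,-1],[0,-0.1,8.1,0,0,0,-1],[0,-0.1,8.1,0,0,0,-1],[0,-0.1,8.1,0,0,0,-1],[0,-0.1,8.1,0,0,0,-1],[0,-0.1,6,0,0,0,-1],[0,-0.1,3,0,0,0,-1],[0,-0.1,-0.5,0,0,0,-1],[0,-0.1,-0.5,0,0,0,-1],[0,-0.1,-0.5,0,0,0,-1]]])

```text
time_s: 25.25
position: [0.5207, -0.3296, 0.1332]
tcp_rot: [[-0.995, 0.1, -0.002], [0.1, 0.995, 0.002], [0.002, 0.002, -1.0]]
force: [0.2, -0.6, -1.3]
opening: 0.272
grasp_force: 29.9
```

```bash
python3 -c "
from h import *
print(to(S['green'],.135,SH))"
```

```text
(array([ 7.89, 46.91, -0.06]), array([ 0.11, -0.15,  6.91]))
```

Call:
apply_moves(steps=[[[0.3,2,0,0,0,0,-1],[1,6,0,0,0,1,-1],[1.9,11,0,0,0,2,-1],[2.7,16,0,0,0,2,-1],[3.5,21,0,0,0,3,-1],[4.4,26,0,0,0,4,-1],[5.2,31,0,0,0,5,-1],[6.1,36,0,0,0,6,-1],[6.9,41,0,0,0,7,-1],[7.6,45,0,0,0,7,-1],[7.9,46.9,0,0,0,7,-1],[7.9,46.9,0,0,0,7,-1],[7.9,46.9,0,0,0,7,-1],[7.9,46.9,0,0,0,7,-1]]])

```text
time_s: 27.0
position: [0.4897, 0.1431, 0.1343]
tcp_rot: [[-0.975, 0.222, -0.001], [0.222, 0.975, -0.0], [0.001, -0.0, -1.0]]
force: [1.1, 0.4, -0.7]
opening: 0.27
grasp_force: 29.9
```

```bash
python3 -c "
from h import *
print(to(S['green'],.051,SH))"
```

```text
(array([0.1 , 0.19, 8.33]), array([-0.02, -0.04, -0.15]))
```

Lower, release, rise, then back off so the cameras can see.

Call:
apply_moves(steps=[[[0.1,0.1,3,0,0,0,-1],[0.1,0.1,6,0,0,0,-1],[0.1,0.1,7.5,0,0,0,-1],[0.1,0.1,8.3,0,0,0,-1],[0.1,0.1,8.3,0,0,0,-1],[0.1,0.1,8.3,0,0,0,-1],[0.1,0.1,8.3,0,0,0,0.05],[0.1,0.1,8.3,0,0,0,0.05],[0.1,0.1,8.3,0,0,0,0.05],[0.1,0.1,8.3,0,0,0,0.05],[0.1,0.1,5,0,0,0,0.05],[0.1,0.1,1,0,0,0,0.05],[0,0,-3,0,0,0,0.05],[0,-10,-5,0,0,0,0.05],[0,-40,-5,0,0,0,0.05],[0,-40,-5,0,0,0,0.05],[0,-40,-5,0,0,0,0.05],[0,-40,-5,0,0,0,0.05],[0,-40,-5,0,0,0,0.05],[0,-40,-5,0,0,0,0.05]]])

```text
time_s: 29.5
position: [0.4013, -0.2499, 0.1848]
tcp_rot: [[-0.975, 0.224, 0.001], [0.224, 0.975, -0.002], [-0.002, -0.001, -1.0]]
force: [0.8, 0.7, 0.5]
opening: 0.527
grasp_force: 0.0
```

```bash
python3 - <<'E'
from h import *
a,b=bot.capture("scene"),bot.capture("top"); 
u=np.array([np.cos(np.radians(SH)),np.sin(np.radians(SH)),0])
for c in("red","green"):
  o=np.array([*S[c],.057])
  for n,(x,y) in dict(scene=(270,160),top=(130,165)).items(): print(c,n,[((proj(n,o+r*u)-(x,y))*2.2+(400*(n=="top"),0)).round() for r in(-.075,.022,.127)])
cv2.imwrite("pics/j.png",cv2.resize(np.hstack([cv2.copyMakeBorder(a[160:300,270:451],0,0,0,1,0),b[165:305,130:310]]),(796,308)))
E
```

```text
red scene [array([297.,  68.]), array([280., 131.]), array([260., 208.])]
red top [array([472., 205.]), array([492., 118.]), array([512.,  26.])]
green scene [array([184.,  35.]), array([161.,  95.]), array([134., 167.])]
green top [array([593., 230.]), array([611., 142.]), array([631.,  50.])]
```

View pics/j.png

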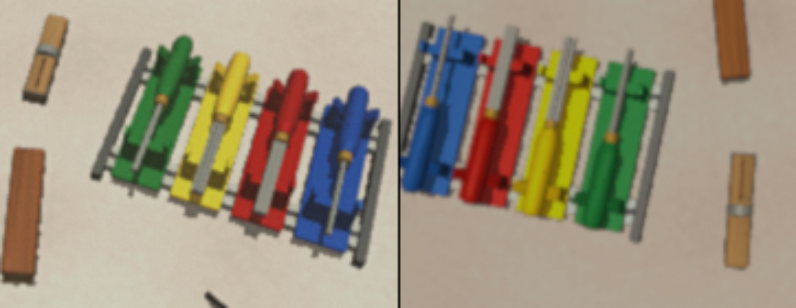

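All four files lie in their own-colour seats, with handles in the V's and blades between the posts. The red tip at (262,212) and green tip at (137,168) agree with prediction, and the clamp and brush haven't moved.

```bash
python3 -c "
from rig import bot
print(bot.hand_in())"
```

```text
the job is handed in; nothing more can be done
None
```

All four files are on the kit-rack seats of their own colour, and the ring clamp and file brush were left where they were. I handed the job in at about 30 s of the 112 s allowed; the hand-in returned no verdict, but the last pictures showed every file seated within a few millimetres.

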